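# Free the jar carrier with its eccentric cam and push it home

### The job

The jar carrier of the small bench reader is held back by an eccentric cam. Push the cam's lever round until the cam's low point faces the carrier's roller (the lever then points forward, the way the carrier travels), and only after that push the carrier forward by its upright plate until it is fully home in the reader. Lift nothing, keep both jars standing in the carrier, and leave the glassware around the reader where it stands.

Things in the scene. Friction and masses are not known exactly. Their poses are not given: they have to be found in the camera images.
- dock: The reader, fixed to the table: an aluminium base plate 265 x 252 mm, 10 mm thick, carrying a white hood, the dark carrier and the cam. Origin on the table under the plate; plate spans x -125..140, y -140..112 mm in this frame. Its +x is forward, the direction the carrier travels; +z up. Hood: x 5..137, y -7..107, top 106 mm above the table, open towards -x. The carrier lies at y 5..95 (on the hood's side), the cam on the -y side.
- carrier (a joint): Travel of the carrier along the reader's +x, in m: 0 = parked at the back (the start), 0.038 = fully home against its stop. About 3 N of friction; it stays where it is left. The cam stops its roller: at cam angle a (rad) the carrier can go only 0.001 + 0.020*(1 - cos a) m.
- cam (a joint): Angle of the cam, rad, growing anticlockwise seen from above, range 0 to 4.0 (so it can be turned past the low point). 0 = lever points straight back (reader's -x), the fat side against the roller; 1.57 = lever points to the reader's -y; 3.14 = lever points straight forward (+x), low point faces the roller. Starts between 0.2 and 1.0. Stays where it is left (0.3 N m of friction, so about 4 N at 70 mm from the axis).
- cam_axis (a point): Top centre of the cam's vertical axis, 66 mm above the table, at x 0, y -75 mm in the reader's frame. Cam: steel disc of radius 40 mm, its centre 20 mm off the axis on the lever's side, 12 to 32 mm above the table; round hub of 16 mm radius above it.
- lever_tip (a point): Outer end of the lever, on its top edge. The lever is a straight black bar with upright flat sides, 16 mm thick, 36 to 66 mm above the table, running radially from the hub to 95 mm from the axis.
- roller (a point): Top of the carrier's steel roller (radius 8 mm, top 30 mm above the table) on the arm that reaches from the carrier to in front of the cam; at carrier 0 it lies at x -69, y -75 mm in the reader's frame. The arm is 18 mm wide, its top 30 mm above the table.
- push_face (a point): Point on the rear (-x) face of the carrier's upright push plate, on its mid line, 60 mm above the table; the plate is 86 mm wide (along y), 8 mm thick, its top 75 mm above the table. At carrier 0 it lies at x -100, y 50 mm in the reader's frame. Moves with the carrier.
- jar_a: Small capped glass jar, 34 mm diameter, 50 mm tall, standing loose in the carrier's pocket next to the cam; origin at the centre of its underside, z up.
- jar_b: The same jar in the other pocket.
- beaker: Glass beaker, 68 mm wide, 85 mm tall, beside the reader; origin at the centre of its underside. Leave alone.
- petri: Flat clear dish, 90 mm wide, 16 mm tall, beside the reader; origin under its centre. Leave alone.
- flask: Conical glass flask, 76 mm wide, 113 mm tall, beside the reader; origin under its centre. Leave alone.
- reagent: Amber bottle, 60 mm wide, 120 mm tall, on the cam's side of the reader; origin under its centre. Leave alone.
- vial: Small capped vial, 28 mm wide, 42 mm tall, on the cam's side of the reader; origin under its centre. Leave alone.
- slide_box: White box, 90 x 32 x 35 mm, on the cam's side of the reader; origin under its centre. Leave alone.

How it is judged:
On the way, in this order (a step that is already met when the one before it is completed fails the run):
1. the cam is turned so that its low point faces the roller (cam within 0.55 rad of 3.14) (value of joint cam between 2.59159 and 3.69159 rad and value of joint carrier below 0.012 m), for 0.2 s.
2. the carrier is pushed fully home (0.0362 m or more of 0.038) (value of joint carrier above 0.0362 m and value of joint cam between 2.59159 and 3.69159 rad), for 0.2 s.
At the end, for the whole second after the job is handed in: The carrier is home (joint at least 0.0362 of 0.038 m) and at rest, the cam is within 0.55 rad of its low point (3.14), both jars stand upright in the carrier under the hood, and every piece of glassware around stands within 30 mm of where it was (all of step 2 and velocity of joint carrier below 0.005 m/s and velocity of joint cam below 0.05 rad/s and x of each of jar_a, jar_b in the frame of dock above 0.01 m and angle between each of jar_a, jar_b's own z axis and vertical below 0.2 rad and height (world z) of each of jar_a, jar_b below 0.03 m and linear speed of each of jar_a, jar_b below 0.02 m/s and distance of each of beaker, petri, flask, reagent, vial, slide_box from where it was at the start of the episode below 0.03 m and angle between each of beaker, petri, flask, reagent, vial, slide_box's own z axis and vertical below 0.3 rad); the robot touches nothing.
It fails at once if the carrier is pushed forward (over 8 mm) before the cam is at its low point (value of joint carrier above 0.008 m and (value of joint cam below 2.59159 rad or value of joint cam above 3.69159 rad)).
It fails at once if a jar is lifted or tipped (height (world z) of any of jar_a, jar_b above 0.032 m or angle between any of jar_a, jar_b's own z axis and vertical above 0.35 rad).
It fails at once if a bystander is shifted by more than 30 mm, tipped or lifted (distance of any of beaker, petri, flask, reagent, vial, slide_box from where it was at the start of the episode above 0.03 m or height (world z) of any of beaker, petri, flask, reagent, vial, slide_box above 0.015 m or angle between any of beaker, petri, flask, reagent, vial, slide_box's own z axis and vertical above 0.3 rad).
It also fails if it takes over 51 s, if anything falls off the work surface, if the arm or the gripper's body presses on something with over 40 N, if the wrist force passes 120 N, or if a joint passes its speed limit or range.

### The arm

A 6-joint arm with a two-finger parallel gripper is mounted at the origin on the work surface. World frame = base frame: x ahead of the robot, y to its left, z up, the work surface at z = 0. Lengths are in m, angles in rad, forces in N, time in s.
With the tool pointing down it reaches from about 0.35 to 0.975 m from the base axis. Payload 7.1 kg.
Tool frame: the origin (TCP) lies at the very end of the fingers, on their centre line; the grasp point (between the pads) lies 19 mm behind it (tcp_to_grasp is the distance from the TCP to the grasp point, in m); z points along the fingers, y is the direction in which the jaws open and shut (so a half turn about z gives the same grasp; the last joint's range is limited). The gripper opens to 88 mm and grips with 3 to 60 N. Pads are 20 mm wide; open, the fingers measure 115 mm over their backs; the gripper's body (75 mm by 178 mm) begins 61 mm behind the grasp point.
Start: joints at [1.285, 0.423, 1.63, -0, 1.089, -0.019], TCP at [0.165, 0.603, 0.223] pointing down, gripper open.
Joint ranges: [-3, 3], [-0.9, 2.11], [0.09, 2.58], [-1.31, 4.45], [0.11, 2.69], [-2.54, 2.54]. Speed limits (rad/s): [2.39, 2.39, 3.01, 3.14, 3.14, 3.14].

### API

Orientations are given as a rotation vector (axis times angle).
In Python, from bench import * gives the robot as it stands.
- The arm moves only by the tool carry_out, never from a script. Its argument "increments" is a list of rows, each a list of 6 numbers: the shift along the tool's x, y, z normalised to -1 to 1, where 1 is 1 m, then the turn, a rotation vector about the tool's x, y, z normalised to -1 to 1, where 1 is 180 degrees. In form: [[dx, dy, dz, wx, wy, wz], ...]. A call has 1 to 12 rows; each row shifts and turns the commanded pose from where the row before left it, along the tool's axes as they then stand; what a row does not reach is not made up. A row lasts 1/10 s, in which the tool goes at most 50 mm and 8.59 degrees, less where a joint would pass 70% of its speed; a pose out of reach is approached as far as the arm can. A call with a number of a shift or a turn outside -1 to 1 is refused whole. A call with a gripper value outside its range is refused whole. "jaw" is the opening, from -1 (shut) to 1 (fully open), set as the call begins (left out, the last holds). The fingers move at their own pace and stop on an object; "force" is the grip in N (left out, the last holds). Time passes only in rows, so rows that do not move let the fingers close. It gives the time, the measured TCP pose, the force and the opening at its end, in the units of the state.
- read_state(): the state, without advancing time (a new reading comes with each control period).
- snapshot(name): name is "scene" or "side" or "wrist"; returns the picture (384x512x3 uint8, red, green, blue); there is no depth.
- calibration(name): a dict with "fx", "fy", "cx", "cy" (pixels), "eye" and "attitude" of the camera in the world; the wrist camera has in their place "tool_from_camera" (4x4, takes a point from camera to tool coordinates, whose origin is the TCP and whose axes are the flange's). Camera axes: x right, y down, z forward; pixel columns grow to the right and rows downward; lengths in m; the calibration is good to about 2 mm. A picture is of the moment at which its call begins: read the wrist's pose just before it. calibration takes no time and is no camera call.
- finish_job(): hands the job in, once; it reports no verdict.
The state is a dict: "time_s": time; "q": joint angles; "qd": joint speeds; "joint_efforts": joint torques, N m; "tcp_pos": TCP position; "tool_rot": TCP orientation; "ft_force": force on the tool from outside, world axes, zero at the start; "torque": the same for the moment, N m; "width": opening from 0.0 (shut) to 1.0 (fully open).
Only numpy, scipy, OpenCV 4.12 (cv2) and the standard library are available. Lean on these libraries where they do the work, as an engineer would, in place of code of your own. Each camera call takes 0.05 s, during which the arm holds its last target.

## Working session

There is one attempt and no reset: what is moved stays moved. The work goes in short steps, Python scripts to look and compute and a tool call to move; the robot and the scene stay as the last step left them, time stands still between calls to the robot, and variables do not carry over. Pictures are saved under pics/ and viewed, and the job is handed in when it is done.

Besides the shell and the picture viewer there is one more tool, called after "Call:" as a command line: name --pt "numbers of a row" for each row, then --argument value for the rest. carry_out: Moves the arm, as the interface text tells. Scaled input: -1 to 1 covers 1 m each way for a shift and 180 degrees each way for a turn. Its arguments: {"type":"object","properties":{"increments":{"type":"array","items":{"type":"array","items":{"type":"number"}}},"jaw":{"type":"number"},"force":{"type":"number"}},"required":["increments"]}

```bash
ls; mkdir -p pics; python3 - <<'E'
from bench import *
import cv2
print(read_state())
for n in ["scene","side","wrist"]:
    c=calibration(n); print(n,c)
    cv2.imwrite(f"pics/{n}0.png",snapshot(n)[:,:,::-1])
E
```

```text
pics
{'time_s': 0.0, 'q': array([ 1.28495491e+00,  4.23837011e-01,  1.63069467e+00, -3.80237729e-06,
        1.08858727e+00, -1.90031952e-02]), 'qd': array([ 7.09990060e-04, -6.31393688e-04, -4.61717233e-05, -1.25394383e-03,
       -2.80206957e-04,  1.53318759e-03]), 'joint_efforts': array([-3.31915480e-04, -5.44635773e+01, -2.73663729e+01,  6.43527391e-02,
        2.28189176e-02, -1.36127878e-04]), 'tcp_pos': array([0.16462251, 0.60235126, 0.22190225]), 'tool_rot': array([-4.17872828e-01, -3.11344599e+00,  2.37034818e-03]), 'ft_force': array([-1.53335133, -0.07514164, -0.10278443]), 'torque': array([ 0.0057375 ,  0.02501412, -0.03054305]), 'width': 0.9990132510626971}
scene {'fx': 387.8308922832194, 'fy': 387.8308922832194, 'cx': 259.1943397213001, 'cy': 192.13461502331654, 'eye': array([ 1.060713  , -0.55354946,  0.572335  ]), 'attitude': array([-2.04294769, -0.74607091,  0.42252502])}
side {'fx': 385.7471001667146, 'fy': 385.7471001667146, 'cx': 253.5371103726589, 'cy': 189.51348570232415, 'eye': array([ 0.11840583, -0.49201116,  0.59260324]), 'attitude': array([-2.12629836,  0.7545784 , -0.38802169])}
wrist {'fx': 299.547050397061, 'fy': 299.547050397061, 'cx': 255.2212799406643, 'cy': 200.05216497266076, 'tool_from_camera': array([[ 1.71380103e-04, -9.58621379e-01, -2.84684076e-01,
         7.84024377e-02],
       [ 9.99999297e-01, -1.69832428e-04,  1.17388013e-03,
         8.92506196e-04],
       [-1.17365517e-03, -2.84684077e-01,  9.58620675e-01,
        -1.62195119e-01],
       [ 0.00000000e+00,  0.00000000e+00,  0.00000000e+00,
         1.00000000e+00]])}
```

View pics/scene0.png

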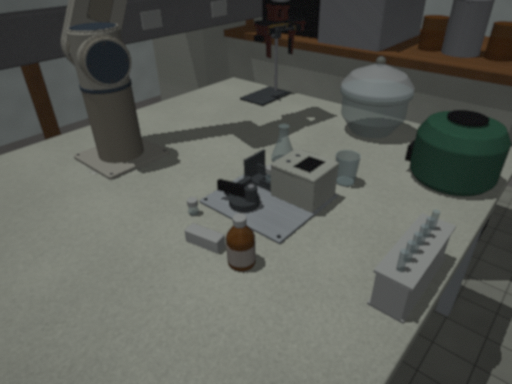

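View pics/side0.png

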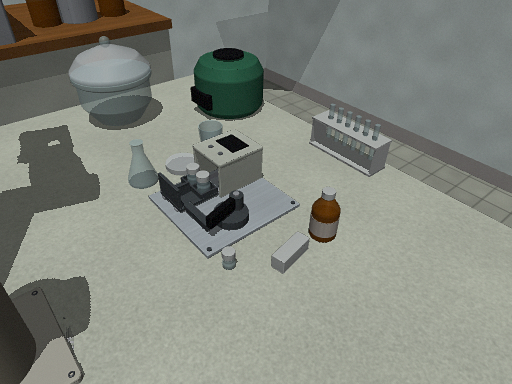

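View pics/wrist0.png

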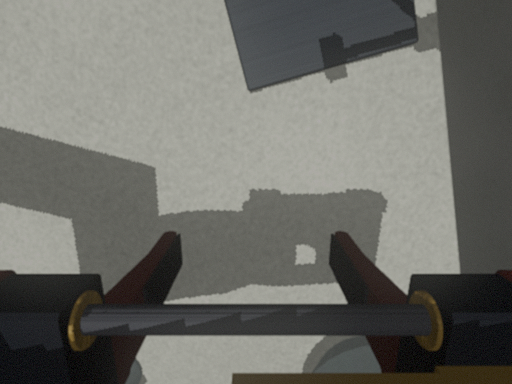

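The side view shows the reader at about (150..300, 130..255), with the cam lever pointing back-left of the hub. The scene view shows it from the other side. I'll enlarge both.

```bash
python3 - <<'E'
import cv2
a=cv2.imread("pics/side0.png")[110:280,110:350]; cv2.imwrite("pics/side0z.png",cv2.resize(a,None,fx=3.3,fy=3.3,interpolation=cv2.INTER_CUBIC))
a=cv2.imread("pics/scene0.png")[115:285,170:370]; cv2.imwrite("pics/scene0z.png",cv2.convertScaleAbs(cv2.resize(a,None,fx=3.5,fy=3.5,interpolation=cv2.INTER_CUBIC),alpha=1.5))
E
```

```text
(no output)
```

View pics/side0z.png

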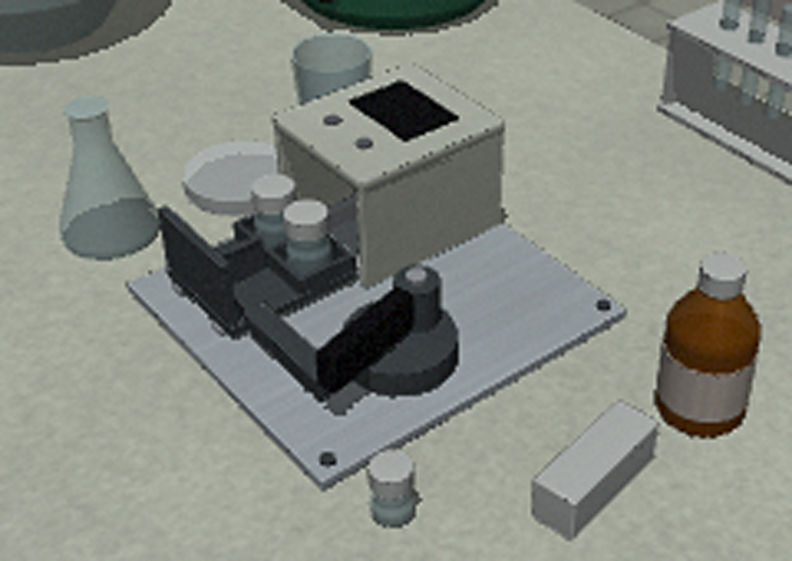

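View pics/scene0z.png

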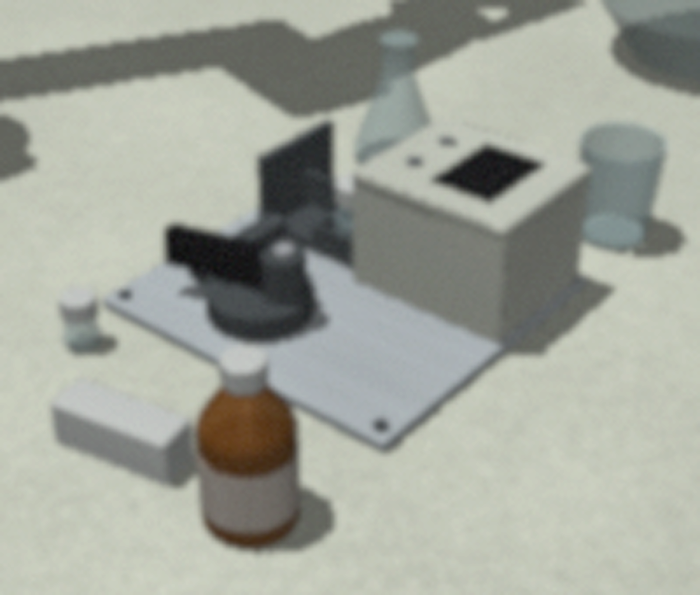

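```bash
cat > h.py <<'E'
import numpy as np, cv2
from bench import *
from scipy.spatial.transform import Rotation as R
from scipy.optimize import least_squares
def cam(n,st=None):
    c=calibration(n)
    if n=="wrist":
        T=np.eye(4);T[:3,:3]=R.from_rotvec(st["tool_rot"]).as_matrix();T[:3,3]=st["tcp_pos"]
        M=T@np.array(c["tool_from_camera"]);return c,M[:3,3],M[:3,:3]
    return c,np.array(c["eye"]),R.from_rotvec(c["attitude"]).as_matrix()
def proj(C,P):
    c,e,A=C;p=(np.atleast_2d(P)-e)@A
    return np.c_[c["fx"]*p[:,0]/p[:,2]+c["cx"],c["fy"]*p[:,1]/p[:,2]+c["cy"]]
def ray(C,uv,z):
    c,e,A=C;d=A@np.array([(uv[0]-c["cx"])/c["fx"],(uv[1]-c["cy"])/c["fy"],1]);return e+d*(z-e[2])/d[2]
def zs(u,v):return (u/3.3+110-.35,v/3.3+110-.35)
def zc(u,v):return (u/3.5+170-.35,v/3.5+115-.35)
def d2w(p,P):
    P=np.atleast_2d(P);c,s=np.cos(p[2]),np.sin(p[2])
    return np.c_[p[0]+c*P[:,0]-s*P[:,1],p[1]+s*P[:,0]+c*P[:,1],P[:,2]]
def w2d(p,P):
    P=np.atleast_2d(P);c,s=np.cos(p[2]),np.sin(p[2]);x=P[:,0]-p[0];y=P[:,1]-p[1]
    return np.c_[c*x+s*y,-s*x+c*y,P[:,2]]
E
python3 - <<'E'
from h import *
S=cam("side");C=cam("scene")
D={'a':(-.125,-.14,.01),'b':(.14,-.14,.01),'c':(-.125,.112,.01),'h':(.005,-.007,.106),'i':(.005,.107,.106),'j':(.137,-.007,.106),'k':(.137,.107,.106),'x':(0,-.075,.066)}
so=dict(a=(322,487),b=(626,312),c=(128,286),h=(362,185),i=(275,122),j=(503,128),x=(417,272))
co=dict(b=(385,450),a=(107,302),j=(500,235),h=(356,172),k=(590,178),x=(284,247))
def f(p):
    r=[]
    for k,v in so.items(): r.append(proj(S,d2w(p,D[k]))[0]-zs(*v))
    for k,v in co.items(): r.append(proj(C,d2w(p,D[k]))[0]-zc(*v))
    return np.array(r).ravel()
o=least_squares(f,[.5,.1,0.3],loss='soft_l1');p=o.x
print(p,np.degrees(p[2]));print(f(p).reshape(-1,2).round(1))
for nm,Cm,uv,z in [("tipS",S,zs(316,350),.066),("tipSb",S,zs(320,398),.036),("tipC",C,zc(167,228),.066),("tipCb",C,zc(170,262),.036),
 ("vialS",S,zs(393,515),0),("vialC",C,zc(82,340),0),("box1",S,zs(533,482),.035),("box2",S,zs(575,503),.035),("box3",S,zs(657,423),.035),("box4",S,zs(618,402),.035),
 ("reagS",S,zs(722,265),.12),("reagC",C,zc(245,365),.12),("flaskS",S,zs(88,105),.113),("platetopS L",S,zs(162,210),.075),("platetop R",S,zs(240,278),.075)]:
    w=ray(Cm,uv,z);d=w2d(p,w)[0];print(nm,w.round(3),d.round(3),np.degrees(np.arctan2(-(d[1]+.075),-d[0])).round(1))
np.save("dock.npy",p)
for P in [(0,-.075,.066),(-.1,.05,.06)]: print(d2w(p,P))
E
```

```text
[0.51576042 0.11464794 0.00428947] 0.24576854173814233
[[ 0.2 -0.9]
 [ 1.1 -0.6]
 [-0.2 -0.7]
 [ 0.1 -0.4]
 [-1.1 -2. ]
 [ 1.8 -2.2]
 [ 0.5  2.7]
 [-1.1 -1.2]
 [-2.2 -1. ]
 [ 0.9 -1.2]
 [-2.2 -0.4]
 [ 0.6 -3.2]
 [-0.8  2.3]]
tipS [0.424 0.025 0.066] [-0.092 -0.09   0.066] 9.1
tipSb [0.418 0.015 0.036] [-0.098 -0.1    0.036] 14.2
tipC [0.428 0.014 0.066] [-0.089 -0.1    0.066] 15.6
tipCb [0.427 0.015 0.036] [-0.089 -0.099  0.036] 15.0
vialS [ 0.415 -0.065  0.   ] [-0.101 -0.18   0.   ] 45.9
vialC [ 0.41  -0.061  0.   ] [-0.106 -0.175  0.   ] 43.3
box1 [ 0.477 -0.122  0.035] [-0.04  -0.236  0.035] 76.0
box2 [ 0.485 -0.149  0.035] [-0.032 -0.264  0.035] 80.3
box3 [ 0.569 -0.133  0.035] [ 0.052 -0.248  0.035] 106.8
box4 [ 0.563 -0.105  0.035] [ 0.047 -0.219  0.035] 107.8
reagS [ 0.63  -0.118  0.12 ] [ 0.113 -0.233  0.12 ] 125.6
reagC [ 0.635 -0.122  0.12 ] [ 0.118 -0.237  0.12 ] 126.0
flaskS [0.418 0.307 0.113] [-0.097  0.192  0.113] -70.0
platetopS L [0.417 0.206 0.075] [-0.098  0.092  0.075] -59.6
platetop R [0.42  0.106 0.075] [-0.096 -0.009  0.075] -34.7
[[0.51608213 0.03964863 0.066     ]]
[[0.41554687 0.16421853 0.06      ]]
```

Call:
carry_out --pt "-0.028 -0.03 -0.002 0 0 0" --pt "-0.028 -0.03 -0.002 0 0 0" --pt "-0.028 -0.03 -0.002 0 0 0" --pt "-0.028 -0.03 -0.002 0 0 0" --pt "-0.028 -0.03 -0.002 0 0 0" --pt "-0.028 -0.03 -0.002 0 0 0" --pt "-0.028 -0.03 -0.002 0 0 0" --pt "-0.028 -0.03 -0.002 0 0 0" --pt "-0.028 -0.03 -0.002 0 0 0" --pt "-0.028 -0.03 -0.002 0 0 0" --pt "-0.028 -0.03 -0.002 0 0 0" --pt "-0.028 -0.03 -0.002 0 0 0" --jaw -1

```text
time_s: 1.35
tcp_pos: [0.3943, 0.1654, 0.2468]
tool_rot: [0.418, 3.114, 0.0]
ft_force: [1.1, -0.2, 0.3]
width: 0.006
```

Call:
carry_out --pt "-0.028 -0.03 0 0 0 0" --pt "-0.028 -0.03 0 0 0 0" --pt "-0.028 -0.03 0 0 0 0" --pt "0 0 0 0 0 -0.0425" --pt "0 0 0 0 0 -0.0425" --pt "0 0 0 0 0 0" --pt "0 0 0 0 0 0"

```text
time_s: 2.05
tcp_pos: [0.4511, 0.0581, 0.2466]
tool_rot: [-0.005, -3.141, -0.0]
ft_force: [0.2, -0.7, -0.8]
width: 0.004
```

```bash
python3 - <<'E'
from h import *
st=read_state();print(st["time_s"],st["tcp_pos"],R.from_rotvec(st["tool_rot"]).as_matrix().round(3),st["q"].round(2),st["width"],st["ft_force"])
np.save("st1.npy",np.r_[st["tcp_pos"],st["tool_rot"]])
im=snapshot("wrist");cv2.imwrite("pics/w1.png",im[:,:,::-1]);cv2.imwrite("pics/w1z.png",cv2.resize(im[:,:,::-1],(800,600),interpolation=cv2.INTER_CUBIC))
E
```

```text
2.05 [0.45110045 0.05810795 0.24658994] [[-1.     0.003 -0.   ]
 [ 0.003  1.     0.   ]
 [ 0.     0.    -1.   ]] [ 0.1   0.14  1.97  0.    1.04 -1.47] 0.004200874088390897 [ 0.15238636 -0.71916764 -0.7675428 ]
```

View pics/w1z.png

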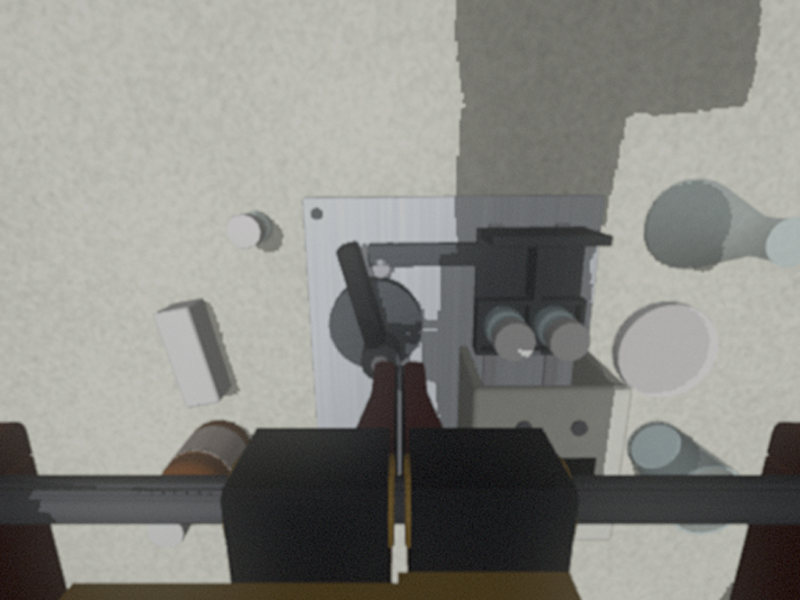

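The wrist view shows the plate's rear corners at (304,198) and (607,196), the hub at about (381,357), and the lever tip at about (349,244) pointing back and slightly to -y. The space between lever and carrier arm is free above the arm.

```bash
python3 - <<'E'
from h import *
a=np.load("st1.npy");W=cam("wrist",dict(tcp_pos=a[:3],tool_rot=a[3:]));p=np.load("dock.npy")
k=1.5625
for n,u,v,z in [("cornA(-.125,-.14)",304,198,.01),("cornC(-.125,.112)",607,196,.01),("hub(0,-75)",381,357,.066),("tipL",338,248,.066),("tipR",360,242,.066),("leverL near hub",362,345,.066),("leverR near hub",385,345,.066),("plateL",477,230,.075),("plateR",608,234,.075),("hoodL(5,-7)",459,347,.106),("hoodR(5,107)",629,386,.106),("roller",380,269,.03),("flask",785,242,.113),("jar",515,343,.065),("vial",245,231,.042)]:
    w=ray(W,((u+.5)/k-.5,(v+.5)/k-.5),z);d=w2d(p,w)[0]
    print(n,w.round(4),d.round(4),np.degrees(np.arctan2(-(d[1]+.075),-d[0])).round(1))
E
```

```text
cornA(-.125,-.14) [ 0.3919 -0.0191  0.01  ] [-0.1244 -0.1332  0.01  ] 25.1
cornC(-.125,.112) [0.3911 0.2318 0.01  ] [-0.1242  0.1177  0.01  ] -57.2
hub(0,-75) [0.511 0.045 0.066] [-0.0051 -0.0696  0.066 ] -46.6
tipL [0.425  0.0147 0.066 ] [-0.0912 -0.0996  0.066 ] 15.1
tipR [0.4207 0.0309 0.066 ] [-0.0955 -0.0833  0.066 ] 5.0
leverL near hub [0.5009 0.0303 0.066 ] [-0.0153 -0.0842  0.066 ] 31.2
leverR near hub [0.5009 0.0483 0.066 ] [-0.0151 -0.0663  0.066 ] -29.9
plateL [0.4112 0.1146 0.075 ] [-0.1045  0.0004  0.075 ] -35.8
plateR [0.4143 0.2076 0.075 ] [-0.101   0.0934  0.075 ] -59.0
hoodL(5,-7) [0.4876 0.1006 0.106 ] [-0.0282 -0.0139  0.106 ] -65.2
hoodR(5,107) [0.5175 0.222  0.106 ] [0.0022 0.1073 0.106 ] -90.7
roller [0.4479 0.0438 0.03  ] [-0.0682 -0.0706  0.03  ] -3.7
flask [0.415  0.3031 0.113 ] [-0.1     0.1889  0.113 ] -69.3
jar [0.5    0.1499 0.065 ] [-0.0156  0.0353  0.065 ] -81.9
vial [ 0.4152 -0.0602  0.042 ] [-0.1013 -0.1744  0.042 ] 44.4
```

Call:
carry_out --pt "0.004 0.005 0.04 0 0 0" --pt "0.004 0.005 0.04 0 0 0" --pt "0.005 0.004 0.04 0 0 0" --pt "0 0 0.03 0 0 0" --pt "0 0 0.02 0 0 0" --pt "0 0 0.02 0 0 0" --pt "0 0 0.011 0 0 0" --pt "0 0 0 0 0 0" --pt "0 0 0 0 0 0"

```text
time_s: 3.0
tcp_pos: [0.4385, 0.0723, 0.046]
tool_rot: [0.0, 3.141, 0.0]
ft_force: [-0.7, -0.8, 1.1]
width: 0.004
```

```bash
python3 - <<'E'
from h import *
st=read_state();print(st["time_s"],st["tcp_pos"],st["ft_force"])
A=np.array([.516,.0425])
P=[st["tcp_pos"][:2]]
for a in np.radians(np.r_[12,np.arange(20,180,7.2)]):
    P.append(A+.07*np.array([-np.cos(a),-np.sin(a)])-.022*np.array([np.sin(a),-np.cos(a)]))
P=np.array(P);acc=P[0].copy()
for q in P[1:]:
    d=(q-acc).round(3);acc=acc+d;print([-d[0],d[1]],q.round(3))
S=snapshot("side");cv2.imwrite("pics/s1.png",cv2.resize(S[110:280,110:350,::-1],None,fx=3.3,fy=3.3))
E
```

```text
3.0 [0.43849741 0.0722547  0.04603583] [-0.6692175  -0.83906181  1.07818378]
[np.float64(-0.004), np.float64(-0.023)] [0.443 0.049]
[np.float64(-0.0), np.float64(-0.01)] [0.443 0.039]
[np.float64(-0.001), np.float64(-0.009)] [0.444 0.03 ]
[np.float64(-0.002), np.float64(-0.009)] [0.446 0.021]
[np.float64(-0.004), np.float64(-0.009)] [0.449 0.012]
[np.float64(-0.004), np.float64(-0.008)] [0.453 0.004]
[np.float64(-0.005), np.float64(-0.007)] [ 0.459 -0.003]
[np.float64(-0.006), np.float64(-0.007)] [ 0.465 -0.01 ]
[np.float64(-0.007), np.float64(-0.006)] [ 0.472 -0.016]
[np.float64(-0.008), np.float64(-0.005)] [ 0.479 -0.021]
[np.float64(-0.008), np.float64(-0.004)] [ 0.488 -0.025]
[np.float64(-0.009), np.float64(-0.003)] [ 0.496 -0.028]
[np.float64(-0.009), np.float64(-0.002)] [ 0.505 -0.03 ]
[np.float64(-0.009), np.float64(-0.001)] [ 0.515 -0.031]
[np.float64(-0.009), np.float64(0.0)] [ 0.524 -0.03 ]
[np.float64(-0.009), np.float64(0.002)] [ 0.533 -0.029]
[np.float64(-0.009), np.float64(0.003)] [ 0.542 -0.026]
[np.float64(-0.009), np.float64(0.003)] [ 0.55  -0.022]
[np.float64(-0.008), np.float64(0.005)] [ 0.558 -0.018]
[np.float64(-0.007), np.float64(0.006)] [ 0.565 -0.012]
[np.float64(-0.006), np.float64(0.006)] [ 0.572 -0.005]
[np.float64(-0.006), np.float64(0.008)] [0.577 0.002]
[np.float64(-0.004), np.float64(0.008)] [0.582 0.01 ]
[np.float64(-0.004), np.float64(0.008)] [0.585 0.019]
```

View pics/s1.png

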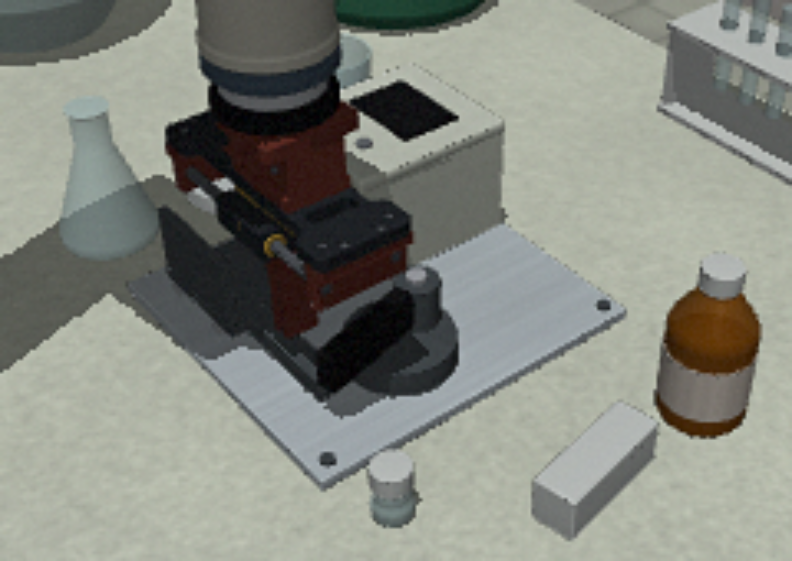

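The fingers stand behind the lever on its +y side (at about (295,310)), clear of the push plate. Next I push along the arc.

Call:
carry_out --pt "-0.002 -0.011 0 0 0 0" --pt "-0.002 -0.012 0 0 0 0" --pt "0 -0.01 0 0 0 0" --pt "-0.001 -0.009 0 0 0 0" --pt "-0.002 -0.009 0 0 0 0" --pt "-0.004 -0.009 0 0 0 0" --pt "-0.004 -0.008 0 0 0 0" --pt "-0.005 -0.007 0 0 0 0" --pt "-0.006 -0.007 0 0 0 0" --pt "-0.007 -0.006 0 0 0 0"

```text
time_s: 4.05
tcp_pos: [0.4698, -0.0166, 0.0456]
tool_rot: [-0.002, -3.139, -0.001]
ft_force: [-2.8, 5.0, 0.4]
width: 0.008
```

```bash
python3 - <<'E'
from h import *
st=read_state();print(st["time_s"],st["tcp_pos"],st["ft_force"],st["torque"])
S=snapshot("side");cv2.imwrite("pics/s2.png",cv2.resize(S[110:280,110:350,::-1],None,fx=3.3,fy=3.3))
E
```

```text
4.05 [ 0.46976983 -0.01663799  0.04556982] [-2.81066748  5.03935102  0.35629844] [0.87472147 0.54113912 0.08213194]
```

View pics/s2.png

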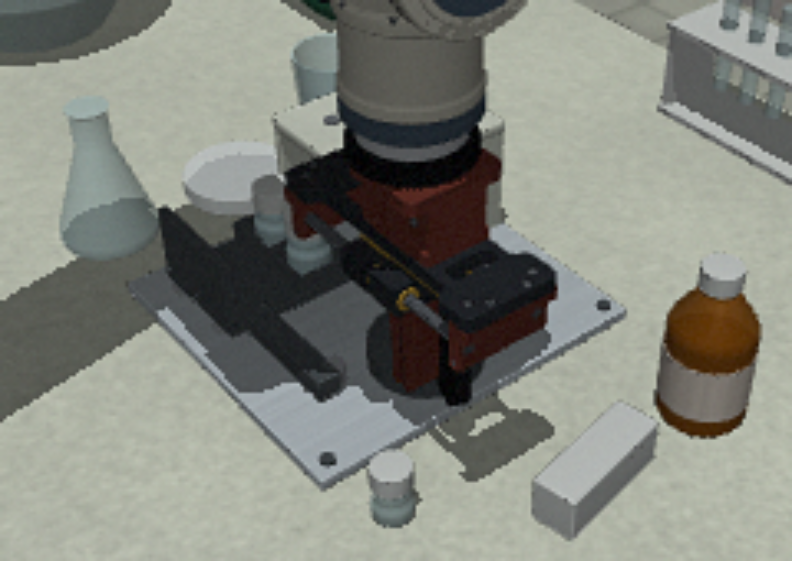

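The lever (tip at about (455,395)) has gone well round, with a 5.8 N contact force. I continue the arc.

Call:
carry_out --pt "-0.008 -0.005 0 0 0 0" --pt "-0.008 -0.004 0 0 0 0" --pt "-0.009 -0.003 0 0 0 0" --pt "-0.009 -0.002 0 0 0 0" --pt "-0.009 -0.001 0 0 0 0" --pt "-0.009 0 0 0 0 0" --pt "-0.009 0.002 0 0 0 0" --pt "-0.009 0.003 0 0 0 0" --pt "-0.009 0.003 0 0 0 0" --pt "-0.008 0.005 0 0 0 0" --pt "-0.007 0.006 0 0 0 0" --pt "-0.006 0.006 0 0 0 0"

```text
time_s: 5.3
tcp_pos: [0.5688, -0.007, 0.045]
tool_rot: [-0.001, -3.136, 0.001]
ft_force: [-5.4, -2.0, -0.0]
width: 0.003
```

```bash
python3 - <<'E'
from h import *
st=read_state();print(st["time_s"],st["tcp_pos"],st["ft_force"],st["torque"])
S=snapshot("side");cv2.imwrite("pics/s3.png",cv2.resize(S[110:280,110:350,::-1],None,fx=3.3,fy=3.3))
a=snapshot("scene")[115:285,170:370,::-1]; cv2.imwrite("pics/c3.png",cv2.convertScaleAbs(cv2.resize(a,None,fx=3.5,fy=3.5,interpolation=cv2.INTER_CUBIC),alpha=1.5))
E
```

```text
5.3 [ 0.56875059 -0.00699224  0.04497212] [-5.39147654 -1.99957852 -0.01787076] [-0.37852556  0.94155444  0.07002227]
```

View pics/s3.png

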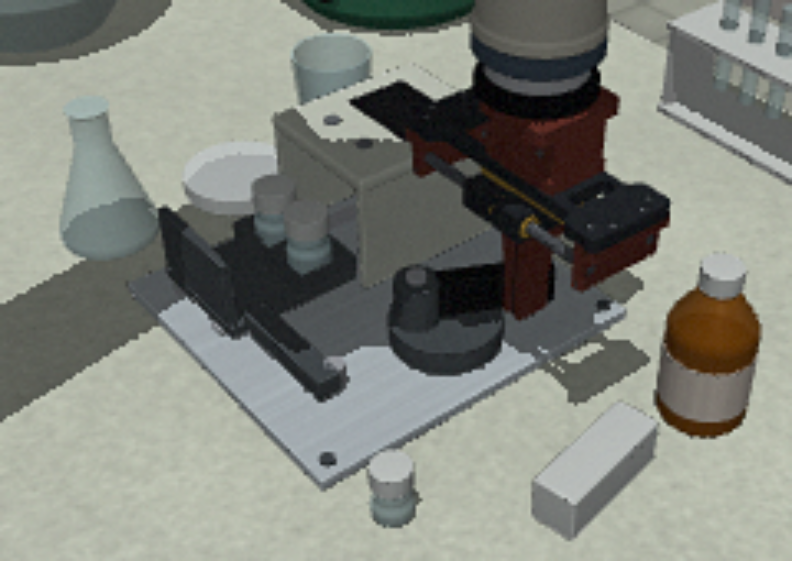

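View pics/c3.png

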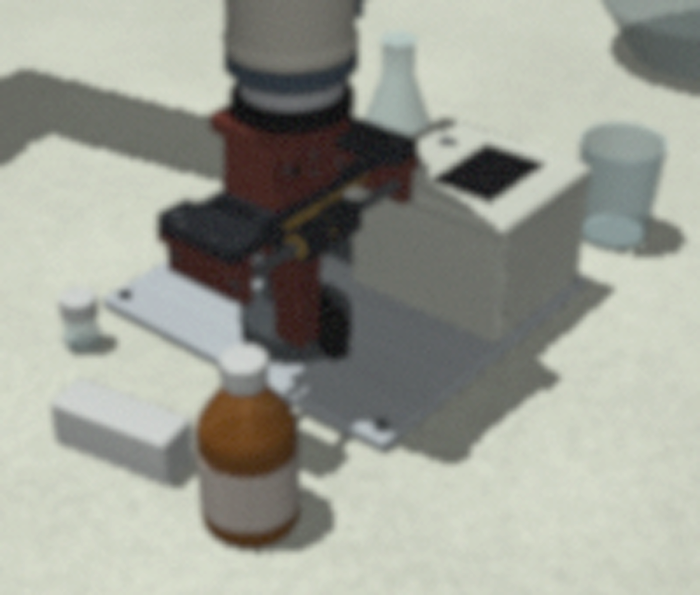

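The lever is at about 145-150° and the body clears the hood. Now the last part of the arc.

Call:
carry_out --pt "-0.006 0.008 0 0 0 0" --pt "-0.004 0.008 0 0 0 0" --pt "-0.004 0.008 0 0 0 0" --pt "0 0 0 0 0 0" --pt "0 0 0 0 0 0"

```text
time_s: 5.9
tcp_pos: [0.5858, 0.0177, 0.0459]
tool_rot: [0.0, 3.14, 0.0]
ft_force: [0.1, -0.4, 0.1]
width: 0.003
```

```bash
python3 - <<'E'
from h import *
st=read_state();print(st["time_s"],st["tcp_pos"],st["ft_force"],st["torque"])
S=snapshot("side");cv2.imwrite("pics/s4.png",cv2.resize(S[110:280,110:350,::-1],None,fx=3.3,fy=3.3))
E
```

```text
5.9 [0.58575083 0.01766384 0.04593988] [ 0.08937372 -0.42333994  0.09170215] [-0.06275634 -0.03084541  0.02285986]
```

View pics/s4.png

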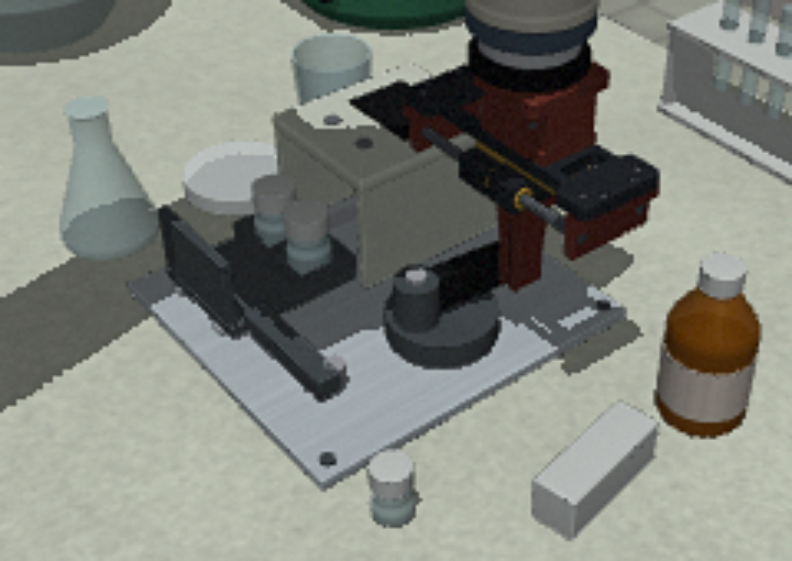

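The lever now lies parallel to the plate's long edge, so the cam is at about 180°, and the contact force is zero. I retreat, lift and go behind the push plate.

Call:
carry_out --pt "0 -0.015 0 0 0 0" --pt "0 -0.015 0 0 0 0" --pt "0 0 -0.04 0 0 0" --pt "0 0 -0.04 0 0 0" --pt "0 0 -0.04 0 0 0" --pt "0.032 0.025 -0.04 0 0 0" --pt "0.032 0.025 -0.04 0 0 0" --pt "0.032 0.025 0 0 0 0" --pt "0.032 0.026 0 0 0 0" --pt "0.032 0.026 0 0 0 0" --pt "0.032 0.026 0 0 0 0" --pt "0.032 0.025 0 0 0 0"

```text
time_s: 7.15
tcp_pos: [0.3682, 0.1596, 0.2361]
tool_rot: [0.002, 3.141, 0.001]
ft_force: [0.0, -0.4, -0.0]
width: 0.006
```

Call:
carry_out --pt "0 0 0 0 0 0" --pt "0 0 0 0 0 0"

```text
time_s: 7.35
tcp_pos: [0.3694, 0.1596, 0.2362]
tool_rot: [-0.002, 3.14, 0.0]
ft_force: [0.2, 0.2, -0.0]
width: 0.009
```

```bash
python3 - <<'E'
from h import *
st=read_state();print(st["time_s"],st["tcp_pos"],st["tool_rot"],st["q"].round(2))
im=snapshot("wrist");cv2.imwrite("pics/w5z.png",cv2.resize(im[:,:,::-1],(800,600),interpolation=cv2.INTER_CUBIC))
W=cam("wrist",st)
print([(n,(proj(W,P)*1.5625).round()) for n,P in [("axis",(.516,.0425,.066)),("tip180",(.611,.0425,.066)),("push",(.412,.166,.075))]])
S=snapshot("side");cv2.imwrite("pics/s5.png",cv2.resize(S[110:280,110:350,::-1],None,fx=3.3,fy=3.3))
E
```

```text
7.35 [0.36939354 0.15959662 0.23623918] [-2.29547756e-03  3.14021162e+00  2.92659269e-04] [ 0.38  0.07  2.08 -0.    1.   -1.19]
[('axis', array([[254., 460.]])), ('tip180', array([[263., 554.]])), ('push', array([[406., 344.]]))]
```

View pics/w5z.png

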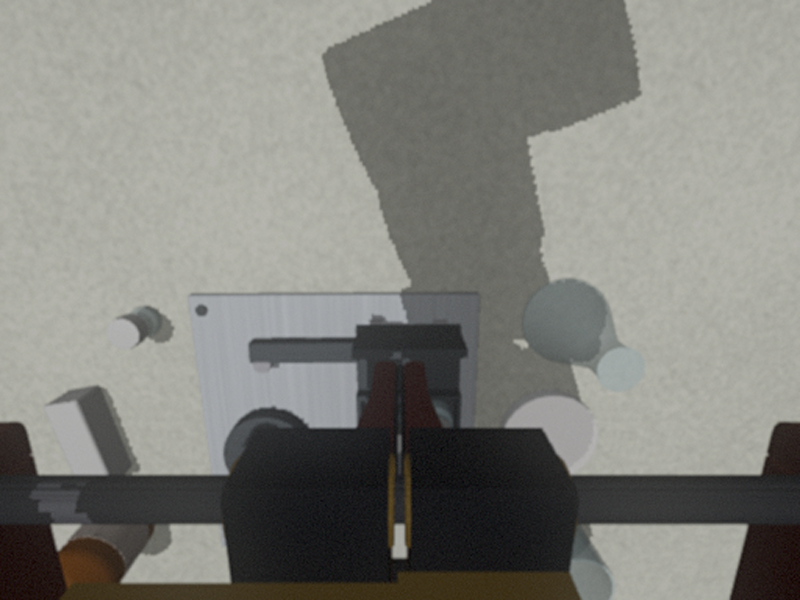

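View pics/s5.png

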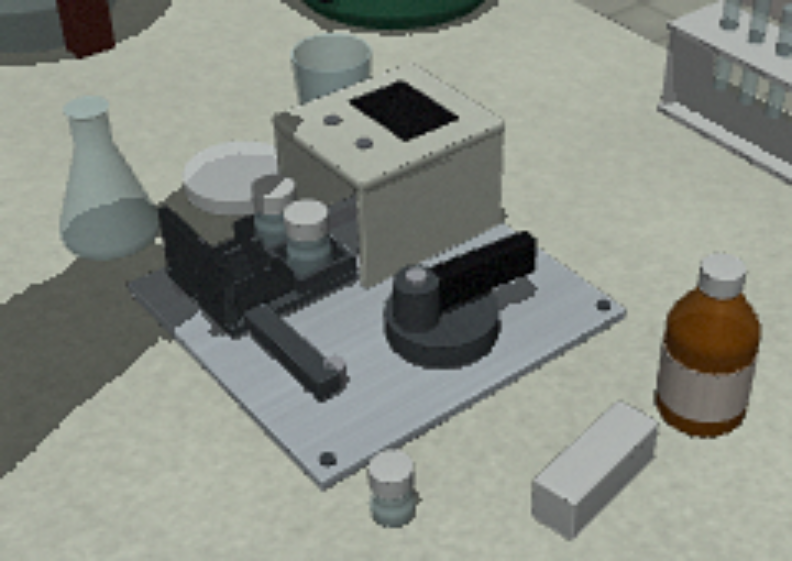

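```bash
python3 - <<'E'
from h import *
st=read_state();W=cam("wrist",st);S=cam("side")
k=1.5625
for u,v,z in [(358,325,.075),(461,325,.075),(358,345,.075),(466,356,.075),(191,294,.01),(479,293,.01)]:
    print("W",u,v,ray(W,((u+.5)/k-.5,(v+.5)/k-.5),z).round(4))
for u,v in [(530,234),(440,270),(516,243)]: 
    w=ray(S,zs(u,v),.066);print("S",w.round(4),np.degrees(np.arctan2(-(w[1]-.0425),-(w[0]-.516))))
w=ray(S,zs(537,268),.036);print(w)
E
```

```text
W 358 325 [0.3977 0.1307 0.075 ]
W 461 325 [0.3977 0.2055 0.075 ]
W 358 345 [0.4131 0.1303 0.075 ]
W 466 356 [0.4219 0.2101 0.075 ]
W 191 294 [ 0.3909 -0.0173  0.01  ]
W 479 293 [0.3902 0.229  0.01  ]
S [0.6092 0.0331 0.066 ] 174.26166707417892
S [0.5346 0.0401 0.066 ] 172.69946126963129
S [0.5946 0.0313 0.066 ] 171.8692787345996
[0.61393179 0.02918949 0.036     ]
```

The lever is at about 175° and the carrier's rear face is at x≈0.413. I descend behind it.

Call:
carry_out --pt "0.003 0.005 0.04 0 0 0" --pt "0 0 0.04 0 0 0" --pt "0 0 0.04 0 0 0" --pt "0 0 0.03 0 0 0" --pt "0 0 0.02 0 0 0" --pt "0 0 0.017 0 0 0" --pt "0 0 0 0 0 0" --pt "-0.006 0 0 0 0 0" --pt "-0.006 0 0 0 0 0" --pt "-0.006 0 0 0 0 0" --pt "-0.006 0 0 0 0 0"

```text
time_s: 8.55
tcp_pos: [0.3915, 0.1651, 0.0496]
tool_rot: [-0.0, 3.14, 0.001]
ft_force: [-0.8, -0.3, 0.5]
width: 0.005
```

Call:
carry_out --pt "-0.004 0 0 0 0 0" --pt "-0.004 0 0 0 0 0" --pt "-0.004 0 0 0 0 0" --pt "-0.004 0 0 0 0 0" --pt "-0.004 0 0 0 0 0"

```text
time_s: 9.05
tcp_pos: [0.4094, 0.1648, 0.0487]
tool_rot: [0.001, -3.14, 0.001]
ft_force: [-2.8, 1.0, 2.3]
width: 0.006
```

```bash
python3 - <<'E'
from h import *
st=read_state();print(st["time_s"],st["tcp_pos"],st["ft_force"],st["torque"])
S=snapshot("side");cv2.imwrite("pics/s6.png",cv2.resize(S[110:280,110:350,::-1],None,fx=3.3,fy=3.3))
E
```

```text
9.05 [0.40940603 0.1647658  0.0487137 ] [-2.84173196  0.97996595  2.25755722] [ 0.20053924  0.51357153 -0.00951393]
```

View pics/s6.png

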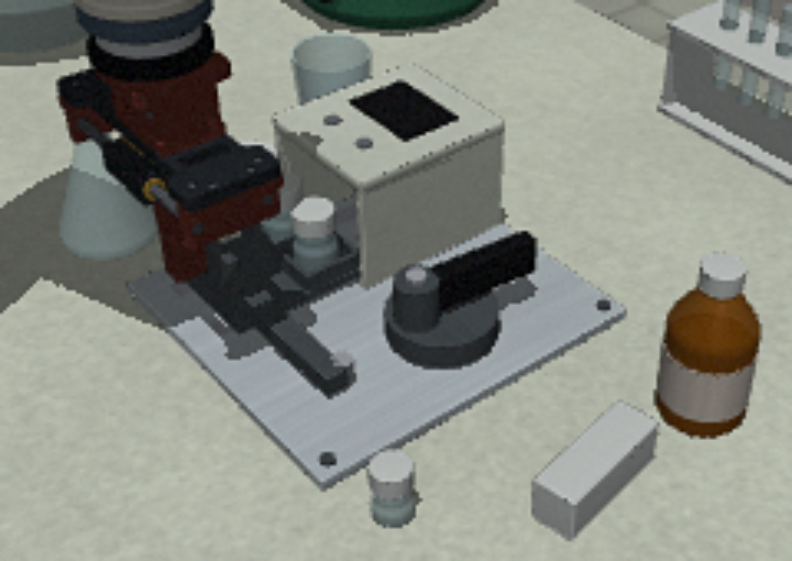

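The fingers are on the plate (force about -3 N, which matches the friction) and the carrier has begun to move. The jars are upright. I keep pushing.

Call:
carry_out --pt "-0.004 0 0 0 0 0" --pt "-0.004 0 0 0 0 0" --pt "-0.004 0 0 0 0 0" --pt "-0.004 0 0 0 0 0" --pt "-0.004 0 0 0 0 0" --pt "-0.002 0 0 0 0 0" --pt "-0.002 0 0 0 0 0"

```text
time_s: 9.8
tcp_pos: [0.4342, 0.1649, 0.0487]
tool_rot: [0.0, -3.141, 0.0]
ft_force: [-3.6, -0.2, -2.7]
width: 0.009
```

Call:
carry_out --pt "-0.002 0 0 0 0 0" --pt "-0.002 0 0 0 0 0"

```text
time_s: 10.0
tcp_pos: [0.438, 0.1649, 0.0488]
tool_rot: [0.0, -3.141, 0.0]
ft_force: [-2.5, 0.1, -2.1]
width: 0.006
```

Call:
carry_out --pt "-0.002 0 0 0 0 0"

```text
time_s: 10.1
tcp_pos: [0.4401, 0.1649, 0.0488]
tool_rot: [0.0, -3.141, 0.0]
ft_force: [-3.0, 0.0, -2.7]
width: 0.004
```

Call:
carry_out --pt "-0.002 0 0 0 0 0"

```text
time_s: 10.2
tcp_pos: [0.4417, 0.1649, 0.0488]
tool_rot: [0.0, -3.14, 0.0]
ft_force: [-10.9, 3.8, 4.9]
width: 0.004
```

Call:
carry_out --pt "-0.002 0 0 0 0 0"

```text
time_s: 10.3
tcp_pos: [0.4417, 0.1648, 0.0487]
tool_rot: [-0.001, -3.136, 0.001]
ft_force: [-17.8, 7.0, 11.3]
width: 0.001
```

Call:
carry_out --pt "-0.001 0 0 0 0 0"

```text
time_s: 10.4
tcp_pos: [0.4416, 0.1648, 0.0488]
tool_rot: [-0.001, -3.135, 0.001]
ft_force: [-17.7, 6.1, 14.1]
width: 0.009
```

It stopped hard at x=0.4417 and the force is rising, so it is against the stop. I hold briefly, then look.

Call:
carry_out --pt "0 0 0 0 0 0" --pt "0 0 0 0 0 0" --pt "0.01 0 0 0 0 0" --pt "0.02 0 0 0 0 0" --pt "0.03 0 0 0 0 0" --pt "0 0 -0.04 0 0 0" --pt "0 0 -0.04 0 0 0" --pt "0 0 -0.04 0 0 0" --pt "0 0 -0.04 0 0 0" --pt "0 0 0 0 0 0"

```text
time_s: 11.4
tcp_pos: [0.3894, 0.1664, 0.2142]
tool_rot: [-0.0, 3.129, 0.007]
ft_force: [0.2, 0.9, -1.0]
width: 0.006
```

```bash
python3 - <<'E'
from h import *
st=read_state();print(st["time_s"],st["tcp_pos"],st["ft_force"])
im=snapshot("wrist");cv2.imwrite("pics/w7.png",cv2.resize(im[:,:,::-1],(800,600),interpolation=cv2.INTER_CUBIC))
np.save("st7.npy",np.r_[st["tcp_pos"],st["tool_rot"]])
S=snapshot("side");cv2.imwrite("pics/s7.png",cv2.resize(S[110:280,110:350,::-1],None,fx=3.3,fy=3.3,interpolation=cv2.INTER_CUBIC))
E
```

```text
11.4 [0.38935454 0.16644522 0.21423698] [ 0.17643412  0.88842323 -0.99890366]
```

View pics/s7.png

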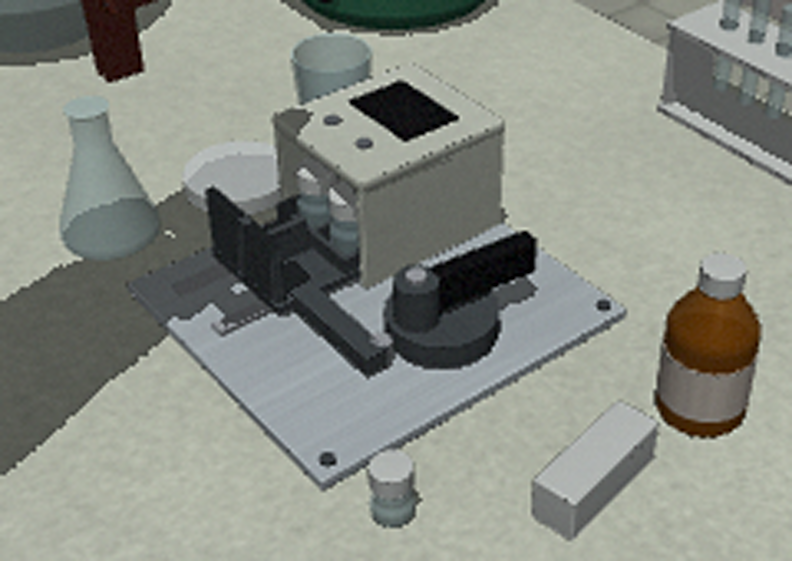

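View pics/w7.png

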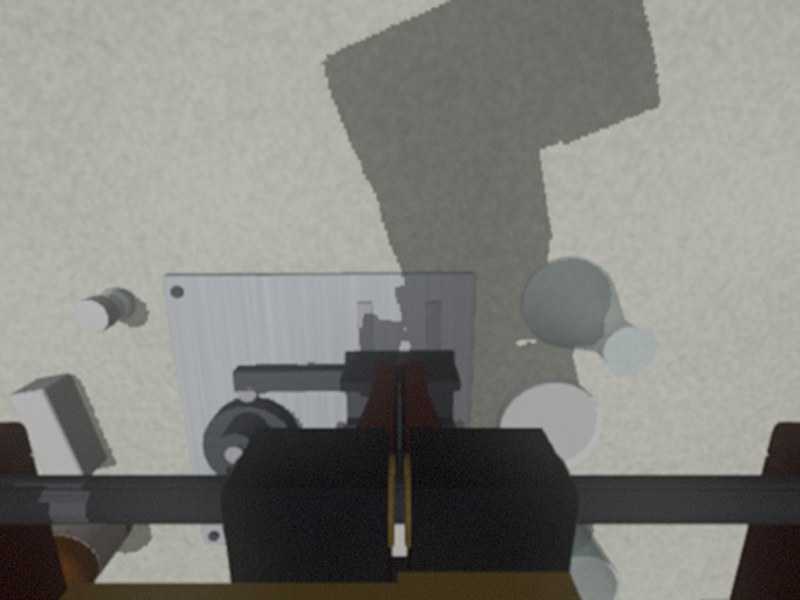

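```bash
python3 - <<'E'
from h import *
S=cam("side")
for z,a,b in [(.075,(162,208),(209,187)),(.030,(337,362),(381,338)),(.030,(330,398),(374,374))]:
    print((ray(S,zs(*b),z)-ray(S,zs(*a),z)).round(4))
a=cv2.imread("pics/s5.png",0);b=cv2.imread("pics/s7.png",0)
def tm(x,y,w,h):
    r=cv2.matchTemplate(b[y-60:y+h+20,x-20:x+w+80],a[y:y+h,x:x+w],cv2.TM_CCOEFF_NORMED);_,m,_,l=cv2.minMaxLoc(r);return m,(l[0]-20,l[1]-60)
m,(dx,dy)=tm(300,340,55,65);print(m,dx,dy,(ray(S,zs(337+dx,362+dy),.03)-ray(S,zs(337,362),.03)).round(4))
a0=cv2.imread("pics/side0.png").astype(int);b0=snapshot("side")[:,:,::-1].astype(int)
for n,(x0,y0,x1,y1) in dict(vial=(218,245,240,270),box=(268,230,312,275),reag=(305,185,345,245),beaker=(197,118,225,140),flask=(125,138,160,190)).items():
    print(n,np.abs(a0-b0)[y0:y1,x0:x1].mean().round(1))
E
```

```text
[0.039  0.0025 0.    ]
[0.0367 0.0014 0.    ]
[0.035  0.0008 0.    ]
0.7328005433082581 21 -47 [0.0385 0.0307 0.    ]
vial 9.4
box 10.2
reag 8.3
beaker 8.9
flask 13.3
```

The side view shows the carrier plate moved 0.035-0.039 m forward and stopped hard, with both jars inside the hood mouth. The lever still points forward and the glassware looks unmoved. I hand in.

```bash
python3 - <<'E'
from bench import *
print(finish_job()); print(read_state()["time_s"])
E
```

```text
the job is handed in; nothing more can be done
None
the job is handed in; nothing more can be done
```

I turned the cam's lever round until it pointed forward, using the closed fingers. Then I pushed the carrier by its upright plate until it stopped, backed off, lifted clear and handed the job in at about 11.5 s of the 51 s allowed.

**Cam:** the last side view put the lever at about 172–174°, measured along its near edge, so its mid line is at roughly 175–180°. The target is 180° ± 31°.

**Carrier:** the push ran at about 3 N, then the arm stopped at x = 0.4417 m while the push force rose to about 18 N. That fits the home stop. At this cam angle the cam would only block the carrier beyond 40 mm, past its 38 mm home position.

**Jars and glassware:** both jars looked upright under the hood's mouth. All the glassware looked unmoved in the last pictures. The robot was touching nothing when I handed in.

**Checks that disagreed or did not help:**
- **Travel from pictures:** the three picture measurements gave 35.0, 36.7 and 39.0 mm. They are too coarse to confirm the 36.2 mm limit, so "home" rests mainly on the hard stop.
- **Template match:** a further match of the roller was poor and I discarded it.
- **Picture difference:** the comparison of the glassware before and after gave similar values for all five pieces I compared (the dish was not included). It was probably dominated by image noise, so it says little.
- **Reader position:** the wrist camera placed the reader about 5 mm further to +y than the fixed cameras did. I took a value between the two.

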